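Stop the dough mixer and peel its sticky cover off

TASK

Turn the speed selector on the mixer's drive back to stop (the ring mark). Then free the clear cover that sticks in the steel frame on the mixing bowl: take it by its black grip bar and raise that corner first, so that it peels off with the opposite corner leaving the frame last and the frame stays seated on the bowl. Finish while still holding the cover in the air over the bowl, ready to be scraped off into it: tipped at about 45 degrees with the grip corner uppermost and the opposite corner about 5 cm above the middle of the bowl's opening; leave the things standing around alone.

Things in the scene. Friction and masses are not known exactly. Their poses are not given: they have to be found in the camera images.
- machine: Bench dough mixer, fixed. Origin on the table under its middle; x to its far side, y to its left, z up. Left: cream drive housing 220 x 220 mm, centred at y = +118 mm, aluminium top panel 152 mm above the table with the selector at x = -45, y = +118 mm. Right: grey bowl block 150 (x) x 160 (y) mm, 118 mm high, centred at y = -110 mm.
- selector (a joint): Angle of the speed selector in rad, growing clockwise seen from above. 0 = stop: the pointer points along the machine's +y, to the ring mark. 0.70 = slow (one dot), 1.40 = fast (two dots). A detent (peak about 0.05 N m) draws it into each of the three positions and it stays there.
- selector_grip (a point): Point on the vertical axis of the selector at the height to grip, 25 mm above the panel. The knob is black: a round skirt of 46 mm diameter and 7 mm height, and on it a grip bar 40 mm long, 14 mm thick, whose top is 37 mm above the panel; a white line marks the pointer end of the bar. Its axes turn with the knob: y is the pointer direction, x runs across the bar, z is up.
- frame: Loose steel splash frame 140 (x) x 150 (y) mm, 0.6 kg, held on the bowl only by its weight. Origin at the centre of its underside, on the bowl's top; axes as the machine's. The cover lies on its ledge 8 mm up; the lip round it is 3 mm higher. Two sticky rubber pads in the lip, at the left ends of the cover's near and far edges (51 mm to +y), cling to those edges.
- cover: Loose clear plastic plate 112 (x) x 122 (y) x 5 mm, 0.1 kg, in the frame. Origin at the centre of its underside, z up, axes as the machine's at first. Each pad drags on its edge with about 3 N over the first 3 mm of rise there. Turned up about the corner opposite the grip it is free after about 0.35 rad and can be lifted away; lifted level it drags the frame along.
- cover_grip (a point): Centre of the black grip bar on the cover, 18 mm above the cover's underside, 45 mm to +x and 40 mm to -y of its centre (far right corner seen from the robot). The bar is 10 mm thick (x), 34 mm long (y) and stands 26 mm above the plate's top; it is pinched across its thickness, along the cover's x.
- cover_toe (a point): The cover's corner opposite the grip bar, at the underside: 56 mm to -x and 61 mm to +y of the cover's centre. Its axes are the cover's.
- bowl_mouth (a point): Centre of the bowl's opening (80 x 90 mm) at the top of the collar, 123 mm above the table, 6 mm below the frame's lip. Axes like the machine's.
- flask: Bystander: conical glass flask, 88 mm wide, 130 mm tall, left of the machine, nearer the robot. Origin at the centre of its underside.
- jar: Bystander: sample jar, 72 mm wide, 95 mm tall, right of the machine. Origin at the centre of its underside.
- wash_bottle: Bystander: white plastic bottle, 64 mm wide, 160 mm tall, left of the machine. Origin at the centre of its underside.
- scraper: Bystander: hand scraper 200 mm long, lying on the table right of the machine, nearer the robot. Origin on its underside.

How it is judged:
By the outcome, as a careful person would: the job done as asked, in the order asked, and still so for the second after the job is handed in, while the arm keeps its last pose, push and grip.
It also fails if it takes over 56 s, if anything falls off the work surface, if the arm or the gripper's body presses on something with over 40 N, if the wrist force passes 120 N, or if a joint passes its speed limit or range.

ROBOT

A 6-joint arm with a two-finger parallel gripper is mounted at the origin on the work surface. World frame = base frame: x ahead of the robot, y to its left, z up, the work surface at z = 0. Lengths are in m, angles in rad, forces in N, time in s.
With the tool pointing down it reaches from about 0.275 to 0.75 m from the base axis. Payload 10.2 kg.
Tool frame: the origin (TCP) lies at the very end of the fingers, on their centre line; the grasp point (between the pads) lies 19 mm behind it; z points along the fingers, y is the direction in which the jaws open and shut (so a half turn about z gives the same grasp; the last joint's range is limited). The gripper opens to 85 mm and grips with 20 to 120 N. Pads are 22 mm wide; open, the fingers measure 114 mm over their backs; the gripper's body (76 mm by 85 mm) begins 54 mm behind the grasp point. The pads swing forward as they close: fully open they stand 13 mm farther back than shut.
Start: joints at [1.108, 0.313, 1.498, -0, 1.331, -0.223], TCP at [0.125, 0.51, 0.231] pointing down, gripper open.
Joint ranges: [-2.94, 2.94], [-0.97, 2.17], [0.19, 2.56], [-1.23, 4.37], [0.02, 3.11], [-2.88, 2.88]. Speed limits (rad/s): [2.39, 2.39, 3.01, 3.14, 3.14, 3.14].

INTERFACE

Orientations are given as [roll, pitch, yaw] about the fixed x, y, z axes, in that order (R = Rz(yaw) Ry(pitch) Rx(roll)).
In Python, from workcell import env gives the robot as it stands.
- The arm moves only by the shell command python3 -m handwheel 'ROWS' [FORCE]. ROWS is JSON, a list of rows, each a list of 3 entries, a list of its own where there are three numbers: the turn, a rotation vector about the tool's x, y, z in degrees, then the shift along the tool's x, y, z in mm, then the finger opening in mm, from 0 to 85.4. In form: [[[rx, ry, rz], [dx, dy, dz], gripper], ...]. A call has 1 to 5 rows; each row is the pose to reach, as a shift and turn from the pose commanded when the call began, along the tool's axes at that moment; what a row does not reach only later rows make up. A row lasts 1/8 s, in which the tool goes at most 62.5 mm and 10.7 degrees, less where a joint would pass 70% of its speed; a pose out of reach is approached as far as the arm can. A call with a gripper value outside its range is refused whole. The fingers move at their own pace and stop on an object; FORCE is the grip in N (left out, the last holds). Time passes only in rows, so rows that repeat a pose let the fingers close. It gives the time, the measured TCP pose, the force and the opening at its end, in the units of the state.
- env.state(): the state, without advancing time (a new reading comes with each control period).
- env.grab_frame(name): name is "scene" or "top" or "wrist"; returns a dict with "pixels" (420x560x3 uint8, red, green, blue), "camera_matrix" (3x3 intrinsics, pixels), "world_to_cam" (4x4, takes a point from world to camera coordinates). Camera axes: x right, y down, z forward; pixel columns grow to the right and rows downward; lengths in m; the calibration is good to about 2 mm. A picture is of the moment at which its call begins. There is no depth.
- env.hand_in(): hands the job in, once; it reports no verdict.
The state is a dict: "clock": time; "joints": joint angles; "qvel": joint speeds; "tau": joint torques, N m; "tool_pos": TCP position; "tcp_rot": TCP orientation; "ft_force": force on the tool from outside, world axes, zero at the start; "ft_torque": the same for the moment, N m; "grip_width": opening from 0.0 (shut) to 1.0 (fully open).
Only numpy, scipy, OpenCV 4.12 (cv2) and the standard library are available. Lean on these libraries where they do the work, as an engineer would, in place of code of your own. Each camera call takes 0.05 s, during which the arm holds its last target.

## Working session

There is one attempt and no reset: what is moved stays moved. The work goes in short steps, Python scripts to look and compute and a shell command to move; the robot and the scene stay as the last step left them, time stands still between calls to the robot, and variables do not carry over. Pictures are saved under pics/ and viewed, and the job is handed in when it is done.

```bash
ls; mkdir -p pics
python3 - <<'E'
from workcell import env
import cv2
print(env.state())
for n in ["scene","top","wrist"]:
    f=env.grab_frame(n); cv2.imwrite(f"pics/{n}0.png",f["pixels"][:,:,::-1]); print(n,f["camera_matrix"].tolist(),f["world_to_cam"].round(4).tolist())
E
```

```text
pics
{'clock': 0.0, 'joints': array([ 1.10758275e+00,  3.13488920e-01,  1.49847268e+00, -5.32090933e-06,
        1.33098958e+00, -2.23413036e-01]), 'qvel': array([ 0.00136018, -0.00183434, -0.00014943, -0.00171446, -0.00061271,
       -0.00093213]), 'tau': array([-1.38956708e-03, -4.12267435e+01, -2.59738863e+01, -3.55367292e-04,
        4.16901894e-03,  1.07143376e-05]), 'tool_pos': array([0.12458959, 0.50972751, 0.23070176]), 'tcp_rot': array([-3.14026675e+00, -2.95953386e-04,  2.90179318e+00]), 'ft_force': array([ 0.23706199, -0.37947279, -0.19283871]), 'ft_torque': array([ 0.03464321,  0.03290225, -0.02168009]), 'grip_width': 0.9959680492962681}
scene [[383.96929570584234, 0.0, 274.568353393611], [0.0, 383.96929570584234, 202.48267509147584], [0.0, 0.0, 1.0]] [[-0.2828, 0.9592, 0.0033, 0.1404], [0.5998, 0.1796, -0.7797, -0.2317], [-0.7485, -0.2185, -0.6261, 1.4363], [0.0, 0.0, 0.0, 1.0]]
top [[495.3934452838776, 0.0, 281.0078572043442], [0.0, 495.3934452838776, 209.68189575992002], [0.0, 0.0, 1.0]] [[0.0127, -0.9999, -0.0025, -0.0079], [-0.9909, -0.0122, -0.1342, 0.5169], [0.1342, 0.0042, -0.9909, 1.5427], [0.0, 0.0, 0.0, 1.0]]
wrist [[312.96760678041977, 0.0, 282.11005650883794], [0.0, 312.96760678041977, 208.95725914145424], [0.0, 0.0, 1.0]] [[0.2378, 0.9713, -0.0011, -0.525], [0.936, -0.2288, 0.2676, -0.0352], [0.2596, -0.0646, -0.9635, 0.3782], [0.0, 0.0, 0.0, 1.0]]
```

View pics/scene0.png

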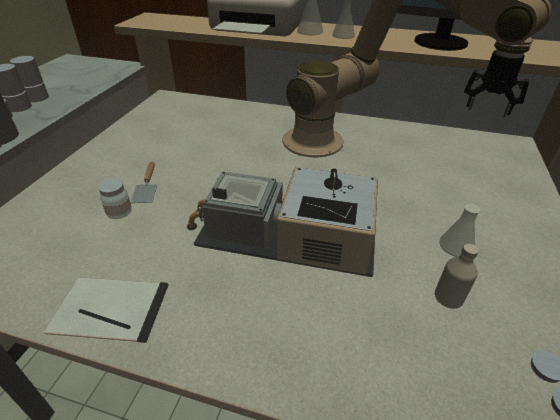

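View pics/top0.png

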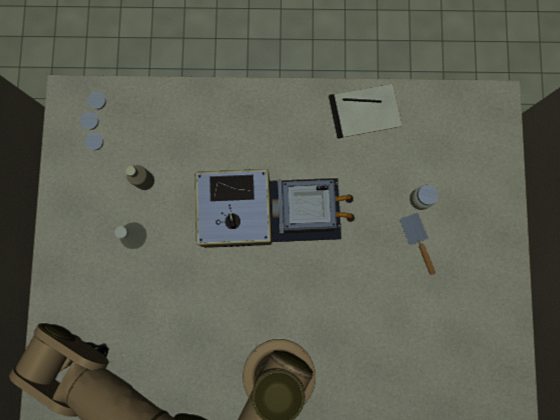

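View pics/wrist0.png

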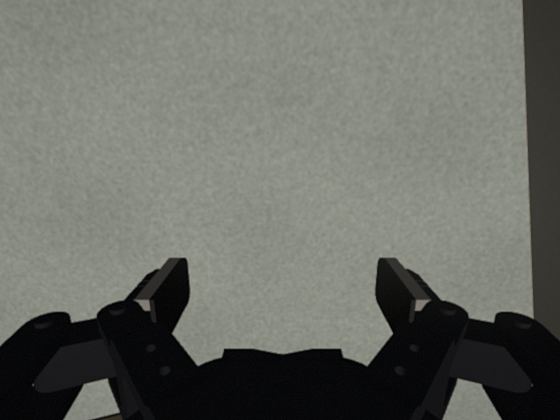

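The top view has the housing at px (195–270, 170–245), the knob near (232,220), the cover near (310,205) and its grip bar near (322,187). Next I'll enlarge this area and measure the machine.

```bash
cat > h.py <<'E'
import numpy as np, cv2
from workcell import env
def ray(f,u,v):
    K=f["camera_matrix"];T=np.array(f["world_to_cam"]);R=T[:3,:3];t=T[:3,3]
    d=R.T@np.linalg.inv(K)@np.array([u,v,1.]);return -R.T@t,d
def onz(f,u,v,z):
    o,d=ray(f,u,v);return o+d*(z-o[2])/d[2]
def proj(f,p):
    T=np.array(f["world_to_cam"]);c=T[:3,:3]@np.asarray(p,float)+T[:3,3];q=f["camera_matrix"]@c;return q[:2]/q[2]
E
python3 - <<'E'
from h import *
f=env.grab_frame("top");im=f["pixels"][:,:,::-1]
c=cv2.resize(im[160:255,185:365],None,fx=4.4,fy=4.4,interpolation=cv2.INTER_CUBIC);cv2.imwrite("pics/topz.png",np.clip(c*1.6,0,255).astype('uint8'))
f=env.grab_frame("scene");im=f["pixels"][:,:,::-1]
c=cv2.resize(im[155:280,180:390],None,fx=3.8,fy=3.8,interpolation=cv2.INTER_CUBIC);cv2.imwrite("pics/scz.png",np.clip(c*1.6,0,255).astype('uint8'))
E
```

```text
(no output)
```

View pics/topz.png

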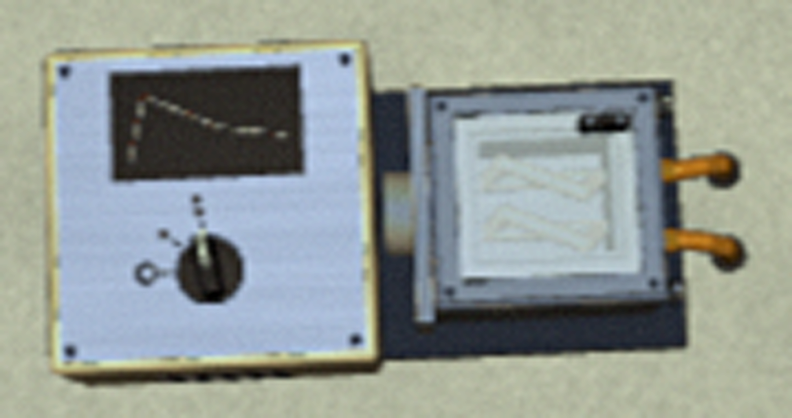

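View pics/scz.png

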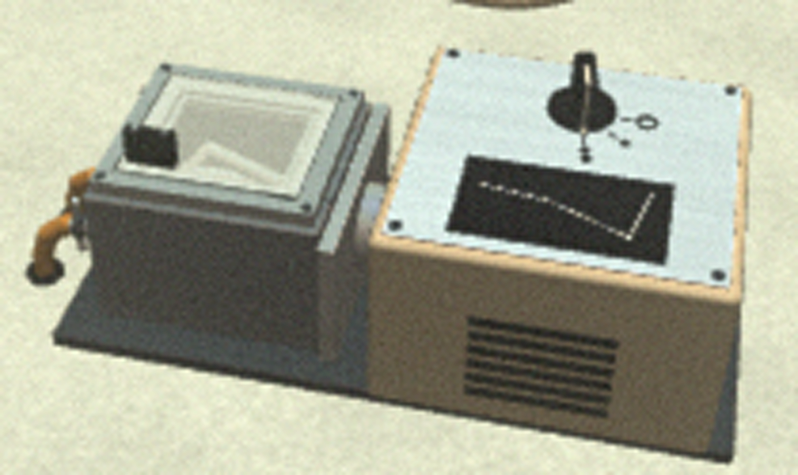

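Pointer is on the two dots (fast). Screws on the panel and frame are visible in the zoom, so I'll get the machine pose from those.

Run:
```python
from h import *
f=env.grab_frame("top")
def pt(x,y,z): return onz(f,185+(x+.5)/4.4-.5,160+(y+.5)/4.4-.5,z)
P=[pt(*q,.152) for q in [(65,71),(345,60),(355,341),(70,352)]]
F=[pt(*q,.129) for q in [(441,105),(642,98),(655,284),(450,293)]]
for n,Q in(("panel",P),("frame",F)):
    Q=np.array(Q);c=Q.mean(0)
    a=[np.degrees(np.arctan2(*(Q[i]-Q[j])[[1,0]])) for i,j in((0,3),(1,2))]
    b=[np.degrees(np.arctan2(*(Q[i]-Q[j])[[1,0]]))-90 for i,j in((0,1),(3,2))]
    print(n,c.round(4),np.round(a,2),np.round(b,2))
k=pt(210,270,.157);print("knob skirt",k)
g=pt(605,122,.162);print("bar top",pt(605,122,.118+.008+.005+.026))
g=env.grab_frame("scene")
def ps(x,y,z): return onz(g,180+(x+.5)/3.8-.5,155+(y+.5)/3.8-.5,z)
P=np.array([ps(*q,.152) for q in [(719,274),(395,225),(453,53),(731,90)]]);print("scene panel",P.mean(0),P)
F=np.array([ps(*q,.129) for q in [(305,208),(100,176),(166,68),(353,94)]]);print("scene frame",F.mean(0))
print("scene knob", ps(582,110,.155))
```

```text
panel [0.5098 0.1425 0.152 ] [2.99 3.01] [2.99 2.93]
frame [ 0.523  -0.0853  0.129 ] [3.36 3.89] [2.73 3.24]
knob skirt [0.46529109 0.14004641 0.157     ]
bar top [ 0.56847943 -0.12250661  0.157     ]
scene panel [0.51030853 0.14433546 0.152     ] [[0.59901475 0.24455874 0.152     ]
 [0.61056166 0.05446013 0.152     ]
 [0.42100294 0.04420954 0.152     ]
 [0.41065476 0.23411341 0.152     ]]
scene frame [ 0.5246999  -0.08293354  0.129     ]
scene knob [0.46645425 0.14222135 0.155     ]
```

```bash
cat >> h.py <<'E'
from scipy.spatial.transform import Rotation as Ro
def cur():
    s=env.state();return np.array(s["tool_pos"]),Ro.from_euler('xyz',s["tcp_rot"]),s
def down(ang): # tool down with tool y at world angle ang deg
    return Ro.from_euler('xyz',[180,0,ang+90],degrees=True)
def delta(p,R):
    p0,R0,s=cur(); rv=np.degrees((R0.inv()*R).as_rotvec()); d=R0.inv().apply(np.asarray(p)-p0)*1000
    print("t",round(s["clock"],2),"rot",rv.round(2).tolist(),"shift",d.round(1).tolist(),"q",np.round(s["joints"],2),"F",np.round(s["ft_force"],1),"g",round(s["grip_width"],3))
KN=[.465,.141]; M=np.array([.522,-.084,.123])
E
python3 - <<'E'
from h import *
delta([.465,.141,.26],down(-77.2))
E
```

```text
t 0.35 rot [-0.01, 0.03, 153.46] shift [-418.2, -277.5, -28.8] q [ 1.11  0.31  1.5   0.    1.33 -0.22] F [ 0.3 -0.3 -0.1] g 0.995
```

```bash
python3 -m handwheel '[[[0,0,153.5],[-418,-277.5,-29],60],[[0,0,153.5],[-418,-277.5,-29],60],[[0,0,153.5],[-418,-277.5,-29],60],[[0,0,153.5],[-418,-277.5,-29],60],[[0,0,153.5],[-418,-277.5,-29],60]]' 30;  python3 - <<'E'
from h import *
delta([.465,.141,.26],down(-77.2))
E
```

```text
clock: 0.98
tool_pos: [0.3373, 0.279, 0.2497]
tcp_rot: [3.141, -0.0, 1.958]
ft_force: [1.0, 1.9, -0.0]
grip_width: 0.706
t 0.97 rot [0.02, -0.04, 99.4] shift [-176.0, 66.2, -10.3] q [0.42 0.1  1.71 0.   1.33 0.03] F [ 1.   1.9 -0. ] g 0.706
```

```bash
python3 -m handwheel '[[[0,0,100],[-176,66,-10],60],[[0,0,100],[-176,66,-10],60],[[0,0,100],[-176,66,-10],60],[[0,0,100],[-176,66,-10],60],[[0,0,100],[-176,66,-10],60]]' ;  python3 - <<'E'
from h import *
delta([.465,.141,.26],down(-77.2))
E
```

```text
clock: 1.6
tool_pos: [0.465, 0.1427, 0.2591]
tcp_rot: [-3.141, 0.0, 1.019]
ft_force: [-0.3, 0.8, 0.5]
grip_width: 0.698
t 1.6 rot [-0.02, 0.02, 45.58] shift [-1.4, 0.9, -0.9] q [0.06 0.21 1.56 0.   1.37 0.61] F [-0.3  0.8  0.5] g 0.698
```

```bash
python3 -m handwheel '[[[0,0,46],[-1,0,-1],60],[[0,0,46],[-1,0,-1],60],[[0,0,46],[-1,0,-1],60],[[0,0,46],[-1,0,-1],60],[[0,0,46],[-1,0,-1],60]]' ;  python3 - <<'E'
from h import *
delta([.465,.141,.26],down(-77.2))
f=env.grab_frame("wrist");cv2.imwrite("pics/w1.png",f["pixels"][:,:,::-1])
for z,n in((.152,"panel"),(.189,"top")):
    print(n,proj(f,[.465,.141,z]))
E
```

```text
clock: 2.22
tool_pos: [0.4641, 0.1425, 0.2603]
tcp_rot: [3.142, 0.0, 0.221]
ft_force: [-0.5, -0.5, 0.7]
grip_width: 0.704
t 2.23 rot [0.0, 0.0, -0.16] shift [0.5, 1.7, 0.3] q [ 0.06  0.2   1.56 -0.    1.38  1.41] F [-0.5 -0.5  0.7] g 0.704
panel [284.3598645  207.13485235]
top [284.73222157 220.61955156]
```

View pics/w1.png

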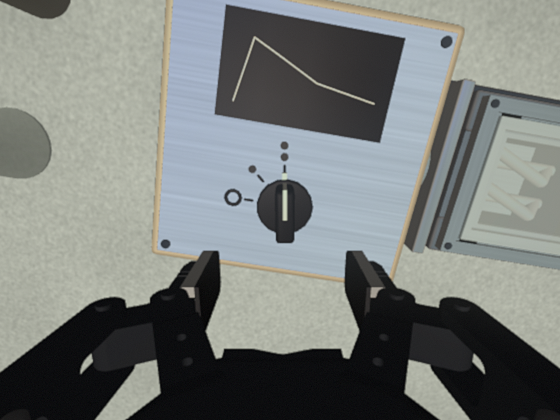

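The wrist view shows the knob skirt centred at (285,207), right where predicted. The bar is upright in the image, so the jaws already straddle it. Going down to grip it.

```bash
python3 -m handwheel '[[[0,0,0],[0.5,1.7,55],45],[[0,0,0],[0.5,1.7,97],40],[[0,0,0],[0.5,1.7,97],40],[[0,0,0],[0.5,1.7,97],5],[[0,0,0],[0.5,1.7,97],5]]' 30; python3 -m handwheel '[[[0,0,0],[0,0,0],5],[[0,0,0],[0,0,0],5],[[0,0,0],[0,0,0],5]]';  python3 - <<'E'
from h import *
delta([.465,.141,.163],down(-77.2))
E
```

```text
clock: 2.9
tool_pos: [0.4652, 0.141, 0.164]
tcp_rot: [3.141, -0.001, 0.224]
ft_force: [-0.2, 0.1, 2.2]
grip_width: 0.16
clock: 3.28
tool_pos: [0.4652, 0.141, 0.164]
tcp_rot: [3.141, -0.001, 0.224]
ft_force: [-1.0, 0.1, 6.5]
grip_width: 0.157
t 3.27 rot [0.01, -0.07, 0.04] shift [-0.2, -0.1, 1.0] q [0.05 0.29 1.71 0.   1.14 1.4 ] F [-1.   0.1  6.5] g 0.157
```

```bash
python3 -m handwheel '[[[0,0,-10],[0,0,-1],5],[[0,0,-20],[0,0,-1],5],[[0,0,-30],[0,0,-1],5],[[0,0,-40],[0,0,-1],5],[[0,0,-50],[0,0,-1],5]]'; python3 -m handwheel '[[[0,0,-10],[0,0,0],5],[[0,0,-20],[0,0,0],5],[[0,0,-30],[0,0,0],5],[[0,0,-30.5],[0,0,0],5],[[0,0,-30.5],[0,0,0],5]]';  python3 - <<'E'
from h import *
delta([.465,.141,.163],down(3))
print(env.state()["ft_torque"])
E
```

```text
clock: 3.9
tool_pos: [0.4654, 0.1407, 0.1641]
tcp_rot: [3.14, -0.0, 1.102]
ft_force: [3.3, -1.7, -4.3]
grip_width: 0.153
clock: 4.53
tool_pos: [0.4657, 0.1407, 0.1641]
tcp_rot: [3.14, 0.001, 1.629]
ft_force: [5.4, -0.7, -5.3]
grip_width: 0.155
t 4.53 rot [0.09, 0.03, 0.33] shift [0.4, -0.6, 1.1] q [ 0.05  0.29  1.71 -0.    1.14 -0.01] F [ 5.4 -0.7 -5.3] g 0.155
[-0.20422074 -0.8190194   0.01319708]
```

Open and rise, then look.

```bash
python3 -m handwheel '[[[0,0,0],[0,0,0],40],[[0,0,0],[0,0,0],40],[[0,0,0],[0,0,0],40],[[0,0,0],[0,0,-50],40],[[0,0,0],[0,0,-95],40]]';  python3 - <<'E'
from h import *
delta([.465,.141,.26],down(3))
f=env.grab_frame("wrist");cv2.imwrite("pics/w2.png",f["pixels"][:,:,::-1])
E
```

```text
clock: 5.15
tool_pos: [0.4648, 0.141, 0.2608]
tcp_rot: [-3.141, -0.0, 1.629]
ft_force: [-0.6, -0.6, 0.2]
grip_width: 0.467
t 5.15 rot [-0.01, -0.0, 0.33] shift [-0.0, 0.2, 0.8] q [ 0.05  0.2   1.56  0.    1.38 -0.01] F [-0.6 -0.6  0.2] g 0.467
```

View pics/w2.png

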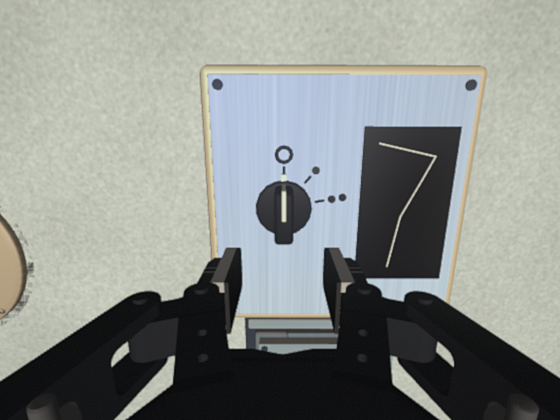

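Selector now points at the ring (pointer px (284,180), ring (284,155)). Now over to the cover grip.

Run:
```python
from h import *
delta([.569,-.122,.235],down(3.2))
```

```text
t 5.2 rot [0.54, 0.0, 0.14] shift [-268.7, 86.6, 32.5] q [ 0.05  0.2   1.55  0.    1.38 -0.01] F [-0.6  0.3  6.2] g 0.469
```

```bash
python3 -m handwheel '[[[0,0,0],[-269,87,26],40],[[0,0,0],[-269,87,26],40],[[0,0,0],[-269,87,26],40],[[0,0,0],[-269,87,26],40],[[0,0,0],[-269,87,26],40]]'; python3 -m handwheel '[[[0,0,0],[0,0,0],40],[[0,0,0],[0,0,0],40]]';  python3 - <<'E'
from h import *
f=env.grab_frame("wrist");cv2.imwrite("pics/w3.png",f["pixels"][:,:,::-1])
delta([.569,-.122,.235],down(3.2))
print(proj(f,[.569,-.122,.157]))
E
```

```text
clock: 5.82
tool_pos: [0.5678, -0.1253, 0.2324]
tcp_rot: [-3.141, -0.0, 1.627]
ft_force: [0.3, 0.1, 0.6]
grip_width: 0.464
clock: 6.08
tool_pos: [0.5673, -0.1218, 0.2333]
tcp_rot: [-3.141, -0.0, 1.629]
ft_force: [-0.1, 0.2, -0.5]
grip_width: 0.465
t 6.12 rot [0.01, -0.01, 0.19] shift [-0.6, 1.7, -1.5] q [-0.41  0.43  1.32  0.    1.39 -0.47] F [ 0.  -0.3 -0.8] g 0.471
[283.38293208 219.00237278]
```

View pics/w3.png

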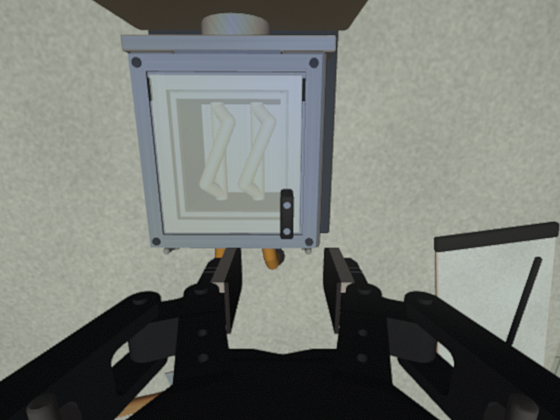

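Bar seen at px (287,189–238), its two screws at (287,205) and (286,231). The prediction was (283,219), so I'll correct for that.

Run:
```python
from h import *
f=env.grab_frame("wrist");im=f["pixels"].astype(int)
m=(im.max(2)<60).astype('uint8');m[245:]=0;m[:180]=0;m[:,:260]=0;m[:,310:]=0
n,l,s,c=cv2.connectedComponentsWithStats(m)
print(s[1:],c[1:])
for u,v in((287,205),(286,231),(286.7,218)): print(onz(f,u,v,.157).round(4))
c=im[175:250,250:330].astype('uint8')[:,:,::-1];cv2.imwrite("pics/w3z.png",cv2.resize(c,None,fx=8,fy=8,interpolation=cv2.INTER_CUBIC))
# frame screws
Q=np.array([onz(f,*q,.129) for q in((137,63),(314,63),(309,241.5),(156,241.5))]);print(Q.round(4),Q.mean(0))
# cover corners (top .131)
Q=np.array([onz(f,*q,.131) for q in((148,72),(306,72),(302,233),(161,233))]);print(Q.round(4),Q.mean(0))
```

```text
[[280 190  13  49 473]
 [306 239   4   2   4]] [[286.41649049 213.37632135]
 [307.5        239.25      ]]
[ 0.571 -0.111  0.157]
[ 0.5715 -0.131   0.157 ]
[ 0.5714 -0.1209  0.157 ]
[[ 0.4567 -0.0185  0.129 ]
 [ 0.5848 -0.011   0.129 ]
 [ 0.5925 -0.1491  0.129 ]
 [ 0.4637 -0.1566  0.129 ]] [ 0.52442002 -0.08379682  0.129     ]
[[ 0.4651 -0.0244  0.131 ]
 [ 0.5793 -0.0176  0.131 ]
 [ 0.5858 -0.1411  0.131 ]
 [ 0.469  -0.148   0.131 ]] [ 0.52483483 -0.08277223  0.131     ]
```

View pics/w3z.png

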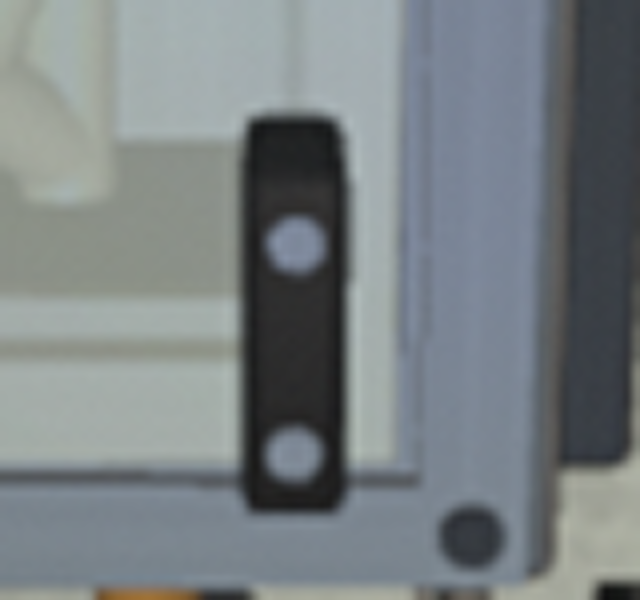

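```bash
sed -i 's/M=np.array.*/M=np.array([.5235,-.084,.123])/' h.py
python3 - <<'E'
from h import *
delta([.571,-.1213,.135],down(3.3))
E
```

```text
t 6.17 rot [0.02, 0.0, 0.1] shift [-0.1, 3.6, 98.6] q [-0.41  0.43  1.32  0.    1.39 -0.47] F [-0.   0.4 -0.5] g 0.471
```

```bash
python3 -m handwheel '[[[0,0,0],[0,3.6,50],32],[[0,0,0],[0,3.6,85],32],[[0,0,0],[0,3.6,97.5],32],[[0,0,0],[0,3.6,97.5],32],[[0,0,0],[0,3.6,97.5],32]]';  python3 - <<'E'
from h import *
delta([.571,-.1213,.135],down(3.3))
f=env.grab_frame("wrist");cv2.imwrite("pics/w4.png",f["pixels"][:,:,::-1])
E
```

```text
clock: 6.8
tool_pos: [0.5718, -0.1224, 0.1376]
tcp_rot: [3.139, 0.001, 1.629]
ft_force: [-0.2, 0.2, 0.7]
grip_width: 0.377
t 6.8 rot [0.15, 0.07, 0.05] shift [1.1, -0.7, 2.5] q [-0.41  0.53  1.44  0.    1.18 -0.47] F [-0.2  0.2  0.7] g 0.377
```

View pics/w4.png

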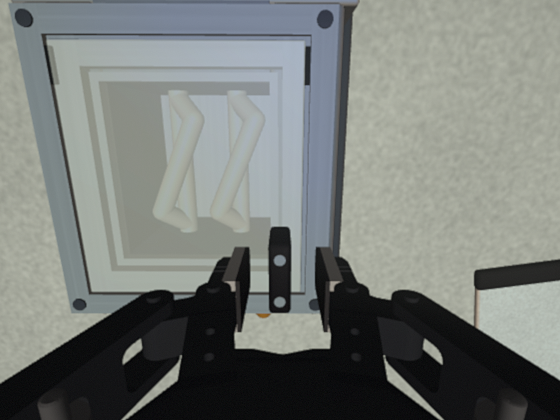

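The bar is at px (280,230–310), centred between the jaws (238 and 325). Closing.

```bash
python3 -m handwheel '[[[0,0,0],[0,0,0],5],[[0,0,0],[0,0,0],0],[[0,0,0],[0,0,0],0],[[0,0,0],[0,0,0],0],[[0,0,0],[0,0,0],0]]' 50;  python3 - <<'E'
from h import *
delta([.571,-.1213,.135],down(3.3))
E
```

```text
clock: 7.48
tool_pos: [0.5714, -0.1224, 0.1368]
tcp_rot: [3.14, 0.001, 1.629]
ft_force: [-1.7, 0.7, 4.7]
grip_width: 0.106
t 7.47 rot [0.07, 0.03, 0.02] shift [1.1, -0.3, 1.8] q [-0.41  0.53  1.44  0.    1.17 -0.47] F [-1.7  0.7  4.7] g 0.106
```

```bash
cat >> h.py <<'E'
Y=np.radians(3.2); Rm=Ro.from_euler('z',Y)
d=Rm.apply([.7071,-.7071,0]); w=np.cross(d,[0,0,1])
TOE=Rm.apply([-.101,.101,0])+np.array([0,0,-.011])  # from TCP, cover level
E
python3 - <<'E'
from h import *
p0,R0,s=cur()
print(p0+TOE, M+Rm.apply([-.056,.061,.003]))
for th in np.arange(2.5,33,2.5):
    R=Ro.from_rotvec(w*np.radians(th)); toe=p0+TOE+d*.001*min(1,th/15)
    p=toe-R.apply(TOE)
    print(th,np.degrees((R0.inv()*R*R0).as_rotvec()).round(2).tolist(),(R0.inv().apply(p-p0)*1000).round(1).tolist())
E
```

```text
[ 0.46487244 -0.02721321  0.1257877 ] [ 0.46418221 -0.02622112  0.126     ]
2.5 [-1.76, -1.77, -0.0] [0.3, -0.3, -6.2]
5.0 [-3.53, -3.54, -0.0] [0.8, -0.8, -12.4]
7.5 [-5.29, -5.31, -0.0] [1.5, -1.5, -18.6]
10.0 [-7.06, -7.09, -0.0] [2.4, -2.4, -24.6]
12.5 [-8.82, -8.86, -0.01] [3.5, -3.4, -30.7]
15.0 [-10.58, -10.63, -0.01] [4.7, -4.7, -36.6]
17.5 [-12.35, -12.4, -0.01] [6.3, -6.2, -42.5]
20.0 [-14.11, -14.17, -0.01] [8.0, -8.0, -48.2]
22.5 [-15.88, -15.94, -0.01] [9.9, -9.9, -53.8]
25.0 [-17.64, -17.72, -0.01] [12.0, -11.9, -59.4]
27.5 [-19.4, -19.49, -0.01] [14.3, -14.2, -64.7]
30.0 [-21.17, -21.26, -0.01] [16.7, -16.6, -70.0]
32.5 [-22.93, -23.03, -0.01] [19.3, -19.2, -75.1]
```

```bash
python3 -m handwheel '[[[-1.75,-1.75,0],[0.3,-0.3,-6.2],0],[[-3.5,-3.5,0],[0.8,-0.8,-12.4],0],[[-5.3,-5.3,0],[1.5,-1.5,-18.6],0],[[-7.1,-7.1,0],[2.4,-2.4,-24.6],0],[[-7.1,-7.1,0],[2.4,-2.4,-24.6],0]]';  python3 - <<'E'
from h import *
delta([.571,-.1213,.135],down(3.3))
f=env.grab_frame("wrist");cv2.imwrite("pics/w5.png",f["pixels"][:,:,::-1])
f=env.grab_frame("scene");cv2.imwrite("pics/s5.png",cv2.resize(f["pixels"][140:270,170:390,::-1],None,fx=3.6,fy=3.6,interpolation=cv2.INTER_CUBIC))
E
```

```text
clock: 8.1
tool_pos: [0.5689, -0.1199, 0.1612]
tcp_rot: [3.015, 0.124, 1.621]
ft_force: [2.5, -1.3, 1.3]
grip_width: 0.103
t 8.1 rot [7.21, 7.13, 0.03] shift [1.8, -1.3, 26.2] q [-0.38  0.42  1.55 -0.07  1.01 -0.41] F [ 2.5 -1.3  1.3] g 0.103
```

View pics/w5.png

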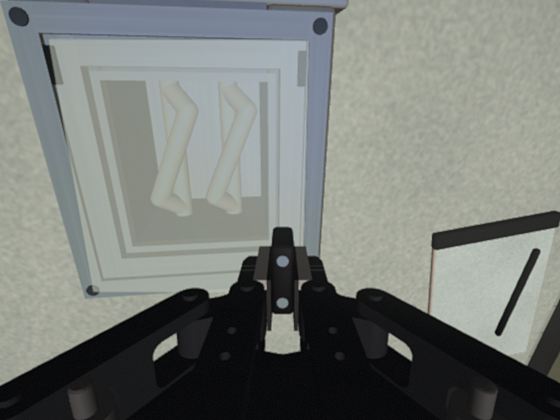

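View pics/s5.png

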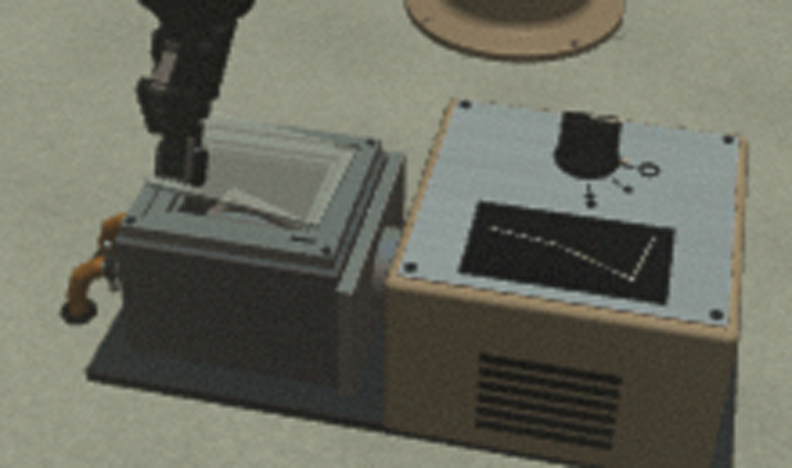

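Cover's grip corner is up about 10°, and in both views the frame still sits flat on the bowl. Next rows:

```bash
cat >> h.py <<'E'
def tilts(th0,ths,pre,post):  # toe offset (world m) before/after relative to seated toe
    A=down(3.3)
    R0=Ro.from_rotvec(w*np.radians(th0)); p0=np.array(pre)-R0.apply(TOE); T0=R0*A
    for i,th in enumerate(ths):
        R=Ro.from_rotvec(w*np.radians(th)); k=(i+1)/len(ths)
        p=np.array(pre)*(1-k)+np.array(post)*k-R.apply(TOE); T=R*A
        print(th,np.degrees((T0.inv()*T).as_rotvec()).round(1).tolist(),(T0.inv().apply(p-p0)*1000).round(1).tolist())
E
python3 - <<'E'
from h import *
tilts(10,[13,16,19,22,25],d*.0007,d*.001)
tilts(25,[27,29,31,31,31],d*.001,d*.001)
E
```

```text
13 [-2.1, -2.1, -0.0] [0.5, -0.5, -7.4]
16 [-4.2, -4.2, -0.0] [1.3, -1.3, -14.8]
19 [-6.4, -6.4, -0.0] [2.3, -2.3, -22.2]
22 [-8.5, -8.5, -0.0] [3.7, -3.7, -29.4]
25 [-10.6, -10.6, -0.0] [5.3, -5.2, -36.5]
27 [-1.4, -1.4, -0.0] [0.3, -0.3, -5.0]
29 [-2.8, -2.8, -0.0] [0.8, -0.8, -9.9]
31 [-4.2, -4.2, -0.0] [1.4, -1.4, -14.9]
31 [-4.2, -4.2, -0.0] [1.4, -1.4, -14.9]
31 [-4.2, -4.2, -0.0] [1.4, -1.4, -14.9]
```

```bash
python3 -m handwheel '[[[-2.1,-2.1,0],[0.5,-0.5,-7.4],0],[[-4.2,-4.2,0],[1.3,-1.3,-14.8],0],[[-6.4,-6.4,0],[2.3,-2.3,-22.2],0],[[-8.5,-8.5,0],[3.7,-3.7,-29.4],0],[[-10.6,-10.6,0],[5.3,-5.2,-36.5],0]]'; python3 -m handwheel '[[[-1.4,-1.4,0],[0.3,-0.3,-5],0],[[-2.8,-2.8,0],[0.8,-0.8,-9.9],0],[[-4.2,-4.2,0],[1.4,-1.4,-14.9],0],[[-4.2,-4.2,0],[1.4,-1.4,-14.9],0],[[-4.2,-4.2,0],[1.4,-1.4,-14.9],0]]';python3 - <<'E'
from h import *
p,R,s=cur(); th=R*down(3.3).inv(); print(np.degrees(th.magnitude()), p+th.apply(TOE))
delta([.571,-.1213,.135],down(3.3))
f=env.grab_frame("wrist");cv2.imwrite("pics/w6.png",f["pixels"][:,:,::-1])
f=env.grab_frame("scene");cv2.imwrite("pics/s6.png",cv2.resize(f["pixels"][140:270,170:390,::-1],None,fx=3.6,fy=3.6,interpolation=cv2.INTER_CUBIC))
E
```

```text
clock: 8.82
tool_pos: [0.5588, -0.1112, 0.1955]
tcp_rot: [2.821, 0.305, 1.579]
ft_force: [2.6, 0.6, 2.4]
grip_width: 0.108
clock: 9.45
tool_pos: [0.5527, -0.1058, 0.2079]
tcp_rot: [2.74, 0.372, 1.552]
ft_force: [4.6, -1.4, 3.1]
grip_width: 0.103
30.98777688810185 [ 0.46560321 -0.02789736  0.12496896]
t 9.45 rot [21.93, 21.9, 0.02] shift [12.4, -11.6, 74.9] q [-0.3   0.22  1.79 -0.35  0.67 -0.13] F [ 4.6 -1.4  3.1] g 0.103
```

View pics/w6.png

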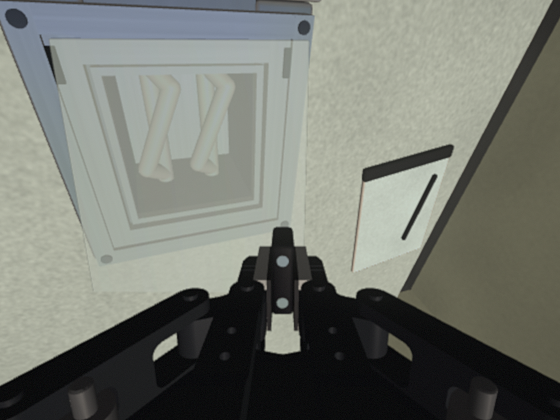

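View pics/s6.png

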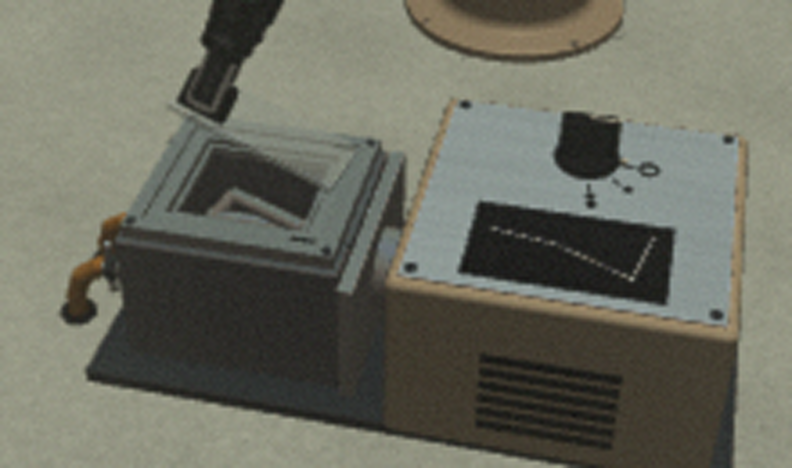

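Tilted 31° with the toe still in the corner, and the frame hasn't moved. Now lift it away.

Run:
```python
from h import *
tilts(31,[31]*5,d*.001,d*.004+np.array([0,0,.05]))
seat=M+Rm.apply([-.056,.061,.003])
s0=np.array([.4656,-.0279,.1255])
tilts(31,[34,37,40,43,45],d*.004+np.array([0,0,.05]),M+[0,0,.05]-s0)
```

```text
31 [0.0, 0.0, 0.0] [-4.0, 4.0, -8.3]
31 [0.0, 0.0, 0.0] [-8.0, 8.0, -16.5]
31 [0.0, 0.0, 0.0] [-12.0, 12.0, -24.8]
31 [0.0, 0.0, 0.0] [-16.0, 16.0, -33.1]
31 [0.0, 0.0, 0.0] [-20.1, 20.0, -41.3]
34 [-2.1, -2.1, -0.0] [-9.0, 8.1, 0.9]
37 [-4.2, -4.2, -0.0] [-17.8, 15.9, 1.8]
40 [-6.4, -6.4, 0.0] [-26.2, 23.4, 2.7]
43 [-8.5, -8.5, 0.0] [-34.4, 30.7, 3.8]
45 [-9.9, -9.9, 0.0] [-43.0, 38.3, 7.3]
```

```bash
python3 -m handwheel '[[[0,0,0],[-4,4,-8.3],0],[[0,0,0],[-8,8,-16.5],0],[[0,0,0],[-12,12,-24.8],0],[[0,0,0],[-16,16,-33],0],[[0,0,0],[-20,20,-41.3],0]]';python3 - <<'E'
from h import *
p,R,s=cur(); th=R*down(3.3).inv(); print(np.degrees(th.magnitude()), p+th.apply(TOE),s["joints"].round(2),s["ft_force"])
f=env.grab_frame("scene");cv2.imwrite("pics/s7.png",cv2.resize(f["pixels"][120:270,170:390,::-1],None,fx=3.6,fy=3.6,interpolation=cv2.INTER_CUBIC))
E
```

```text
clock: 10.18
tool_pos: [0.5545, -0.1075, 0.2584]
tcp_rot: [2.74, 0.372, 1.552]
ft_force: [-0.1, 0.0, -0.4]
grip_width: 0.105
30.96531639175227 [ 0.46741022 -0.0296583   0.17547757] [-0.3   0.17  1.71 -0.3   0.79 -0.2 ] [-0.11472368  0.00669065 -0.36678974]
```

View pics/s7.png

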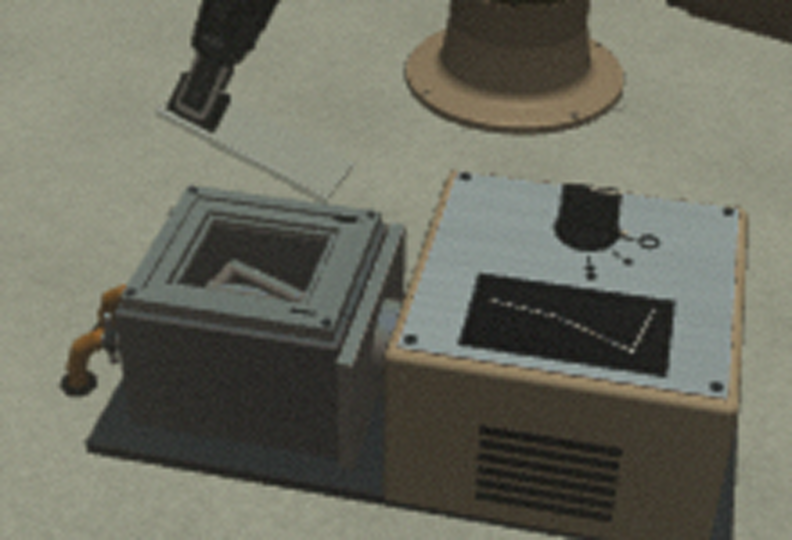

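Cover is clear of the frame, which has stayed seated. On to the final pose.

```bash
python3 -m handwheel '[[[-2.1,-2.1,0],[-9,8,1],0],[[-4.2,-4.2,0],[-18,16,2],0],[[-6.4,-6.4,0],[-26,23.5,3],0],[[-8.5,-8.5,0],[-34.5,31,4],0],[[-9.9,-9.9,0],[-43,38.5,7],0]]'; python3 -m handwheel '[[[0,0,0],[0,0,0],0],[[0,0,0],[0,0,0],0],[[0,0,0],[0,0,0],0]]';python3 - <<'E'
from h import *
p,R,s=cur(); th=R*down(3.3).inv(); print(np.degrees(th.magnitude()), p+th.apply(TOE),s["joints"].round(2),s["ft_force"])
f=env.grab_frame("scene");cv2.imwrite("pics/s8.png",cv2.resize(f["pixels"][110:250,170:370,::-1],None,fx=4,fy=4,interpolation=cv2.INTER_CUBIC))
t=p+th.apply(TOE)
g=env.grab_frame("top");cv2.imwrite("pics/t8.png",cv2.resize(g["pixels"][140:270,220:380,::-1],None,fx=4.5,fy=4.5,interpolation=cv2.INTER_CUBIC))
for n,q in (("toe",(0,0,0)),("nearR",(0,-.122,0)),("farL",(.112,0,0)),("farR",(.112,-.122,0)),):
    P=t+th.apply(Rm.apply(q)); a=proj(f,P);b=proj(g,P);print(n,P.round(3),((a-[170,110])*4).round(),((b-[220,140])*4.5).round())
w_=env.grab_frame("wrist");cv2.imwrite("pics/w8.png",w_["pixels"][:,:,::-1])
for n,q in (("toe",(0,0,.005)),("nearR",(0,-.122,.005)),("farL",(.112,0,.005)),("farR",(.112,-.122,.005)),):print(n,proj(w_,t+th.apply(Rm.apply(q))).round())
E
```

```text
clock: 10.85
tool_pos: [0.5921, -0.1452, 0.2814]
tcp_rot: [2.526, 0.524, 1.459]
ft_force: [-0.1, 0.1, -0.5]
grip_width: 0.104
clock: 11.22
tool_pos: [0.5919, -0.145, 0.2814]
tcp_rot: [2.527, 0.523, 1.459]
ft_force: [0.6, -0.4, -1.1]
grip_width: 0.1
44.95734459549892 [ 0.52239604 -0.08275257  0.172734  ] [-0.31  0.19  1.73 -0.57  0.56  0.01] [ 0.58864796 -0.44892864 -1.07475631]
toe [ 0.522 -0.083  0.173] [280. 261.] [400. 278.]
nearR [ 0.51  -0.188  0.234] [122. 141.] [575. 285.]
farL [ 0.617 -0.061  0.229] [251. 277.] [371. 115.]
farR [ 0.605 -0.166  0.29 ] [ 72. 142.] [550. 114.]
toe [45. 42.]
nearR [ 91. 295.]
farL [307.  42.]
farR [302. 296.]
```

View pics/s8.png

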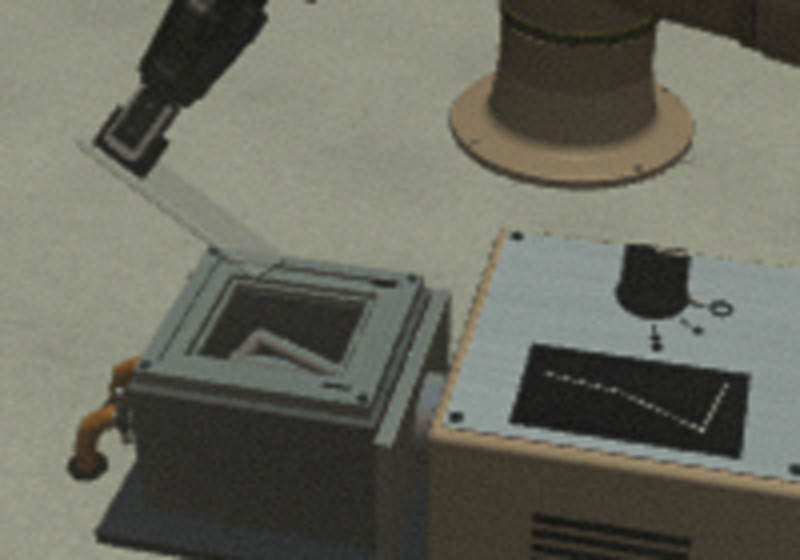

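View pics/t8.png

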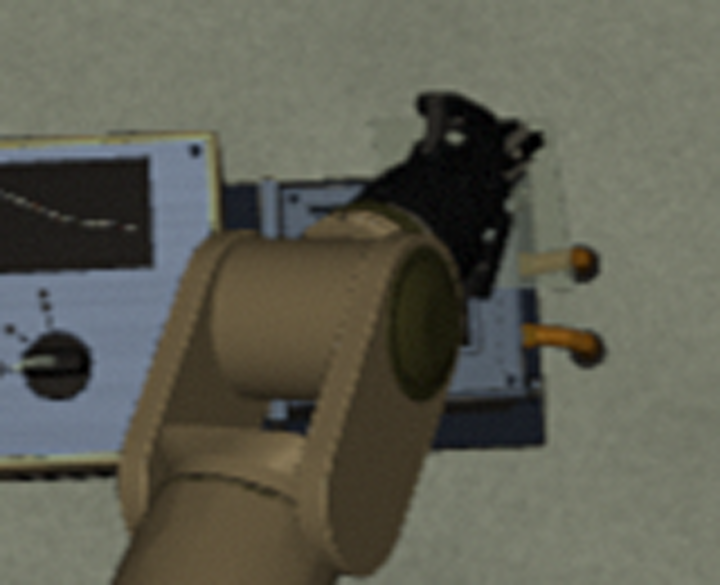

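View pics/w8.png

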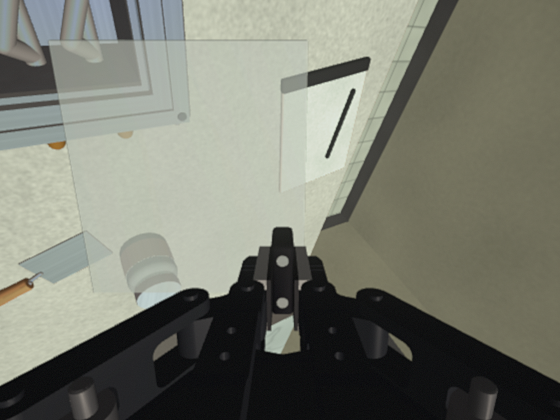

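The cover corners match the prediction: toe at (49,41) in the wrist view against a predicted (45,42), and about (283,262) in the scene zoom against (280,261). The frame is flat on the bowl and the pointer is at the ring.

```bash
python3 -c "
from workcell import env
print(env.hand_in(), env.state()['clock'])"
```

```text
the job is handed in; nothing more can be done
the job is handed in; nothing more can be done
```

The job is done and handed in at about 11.5 s of the 56 s allowed. The hand-in gives no verdict.

- **Selector:** I turned it from fast (two dots) back to stop. The wrist view afterwards showed the pointer on the ring mark, and later views agreed.
- **Cover:** I pinched it by the grip bar and raised that corner about the opposite one to 31°, then lifted it clear. The wrist force readings were below about 7 N at every check. The frame looked flat and unmoved on the bowl in every picture, though I judged that by eye.
- **Final pose:** The cover is held at 45.0° with the grip corner uppermost. The opposite corner is computed at (0.522, -0.083, 0.173) m, about 5 cm above the bowl opening and within 1–2 mm of its middle. The wrist and scene pictures agreed with this to 1–4 pixels.
- **Bystanders:** I never moved the arm close to the flask, jar, wash bottle or scraper. I didn't measure them again afterwards.

The views disagreed by about 2 mm on where the frame and bowl centre lie; I used an average. The top view could not confirm the final pose because the arm hid the opposite corner.

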